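# Load a ramekin rack past the spring gate of a warming cabinet

### The arm

A 6-joint arm with a two-finger parallel gripper is mounted at the origin on the work surface. World frame = base frame: x ahead of the robot, y to its left, z up, the work surface at z = 0. Lengths are in m, angles in rad, forces in N, time in s.
With the tool pointing down it reaches from about 0.425 to 0.95 m from the base axis. Payload 3.5 kg.
Tool frame: the origin (TCP) lies on the mounting face of the last link; the fingertips stand 173 mm ahead of it and the grasp point (between the pads) lies 155 mm ahead of it; z points along the fingers, x is the direction in which the jaws open and shut, and the axes are right-handed (so a half turn about z gives the same grasp; the last joint's range is limited). The gripper opens to 85 mm and grips with 20 to 120 N. Pads are 22 mm wide; open, the fingers measure 114 mm over their backs; the gripper's body (76 mm by 85 mm) begins 54 mm behind the grasp point. The pads swing forward as they close: fully open they stand 13 mm farther back than shut.
Start: joints at [-0.15, 0.286, 1.577, -0, 1.279, -0.15], TCP at [0.675, 0, 0.405] pointing down, gripper open.
Joint ranges: [-2.77, 2.77], [-0.9, 2.22], [0.21, 2.48], [-1.53, 4.67], [0.24, 2.81], [-2.84, 2.84]. Speed limits (rad/s): [2.79, 2.79, 3.14, 3.14, 3.14, 3.14].

### API

Orientations are given as a unit quaternion [x, y, z, w].
In Python, from plant import get_state, read_camera, sign_off gives the robot as it stands.
- The arm moves only by the shell command python3 -m jog 'ROWS' [FORCE]. ROWS is JSON, a list of rows, each an object of numbers: "grip": the closure, from 0 (fully open) to 1 (shut); "x", "y", "z": the shift along the tool's x, y, z in mm; "rx", "ry", "rz": the turn, a rotation vector about the tool's x, y, z in degrees. A call has 1 to 8 rows; each row shifts and turns the commanded pose from where the row before left it, along the tool's axes as they then stand; what a row does not reach is not made up. A row lasts 1/12 s, in which the tool goes at most 41.7 mm and 7.16 degrees, less where a joint would pass 70% of its speed; a pose out of reach is approached as far as the arm can. A call with a gripper value outside its range is refused whole. The fingers move at their own pace and stop on an object; FORCE is the grip in N (left out, the last holds). Time passes only in rows, so rows that do not move let the fingers close. It gives the time, the measured TCP pose, the force and the opening at its end, in the units of the state.
- get_state(): the state, without advancing time (a new reading comes with each control period).
- read_camera(name): name is "scene" or "side" or "wrist"; returns a dict with "frame" (480x640x3 uint8, red, green, blue), "intrinsics" (3x3 intrinsics, pixels), "R" (3x3) and "t" (3): a world point X has camera coordinates R X + t. Camera axes: x right, y down, z forward; pixel columns grow to the right and rows downward; lengths in m; the calibration is good to about 2 mm. The wrist camera is an equidistant fisheye: a pixel r from the principal point sees the ray r / f radians off the axis. A picture is of the moment at which its call begins. There is no depth.
- sign_off(): hands the job in, once; it reports no verdict.
The state is a dict: "time": time; "qpos": joint angles; "dq": joint speeds; "joint_efforts": joint torques, N m; "eef_pos": TCP position; "tcp_rot": TCP orientation; "contact_force": force on the tool from outside, world axes, zero at the start; "wrist_torque": the same for the moment, N m; "opening": opening from 0.0 (shut) to 1.0 (fully open).
Only numpy, scipy, OpenCV 4.12 (cv2) and the standard library are available. Lean on these libraries where they do the work, as an engineer would, in place of code of your own. Each camera call takes 0.05 s, during which the arm holds its last target.

### The job

Load the rack of ramekins into the warming cabinet: hold the yellow spring gate down with one fingertip on its red press bar and, keeping it down, push the rack along the slide with another finger until its back edge is past the gate. Then let the gate spring up behind it and come away. The gate must not touch the rack at any time, nothing is to be gripped or lifted, and the other things on the table are left where they stand.

Things in the scene. Friction and masses are not known exactly. Their poses are not given: they have to be found in the camera images.
- slide: steel loading slide on a warming cabinet, fixed, slightly yawed. Origin: on the table under the gate's plane, on the slide's centre line. Racks travel along its -y. Floor 60 mm above the table, 112 mm wide between rails (x = +-56 to +-62 mm, tops at 84 mm), from y = +250 (loading end, rails flared to +272) to the cabinet at -130 mm. The press bar lies outside the -x rail, on the robot's side
- bay_mouth (a point): middle of the bay's floor edge in the cabinet's face (slide y = -130, z = 60 mm). The bay is 120 mm wide and 75 mm high; the cabinet is 300 mm wide (x), 240 mm deep and 215 mm high. A rack already inside stops the next one when its back edge is about 65 mm past the gate
- rack: blue enamelled rack to push, standing on the slide ahead of the gate: 104 mm (x) by 120 mm (y), flat underneath, upright end plates 44 mm high, 3 mm thick, at y = +60 (back edge, the one to push) and y = -60 mm (front); four white ramekins of baked custard, 38 mm high, inside. Origin: centre of its underside; axes parallel to the slide's; 0.35 to 0.7 kg
- gate_hinge (a joint): how far the gate is held down, rad: 0 = up, closed (spring rest), 0.30 = fully down, at a stop; keep it above 0.24 for the rack to pass. Hinge axis along the slide's y at x = -135, z = 75 mm; bar and gate turn about it and go down together. A spring lifts both when let go; at the middle of the bar's width it takes about 3 N to start and 6 N at the stop
- press_bar: red bar with black rubber top, 46 mm wide, 5 mm thick, from slide y = +215 to -35 mm. Its origin lies on the hinge axis at slide (-135, 0, 75) mm; its axes turn with it, parallel to the slide's at rest. Held fully down the bar is level, top 86 mm above the table, slide x = -112 to -66 mm. At rest it slopes up towards the rail by 0.30 rad, mid-width at x = -94, z = 99 mm, inner edge at z = 106 mm
- bar_top (a point): middle of the top face of the press bar (slide y = +90 mm), moves with the bar
- gate_leaf: the yellow gate: a 4 mm thick plate across the slide at slide y = 0, 72 mm wide (x = -33 to +36 mm), which stands through a slot in the floor when up (top edge sloping from 16 to 37 mm above the slide floor) and sinks below the floor, to 14 mm under it, when held fully down. Body origin on the hinge axis, as for the press bar
- pepper_mill: bystander: dark wooden pepper mill, 52 mm wide, 138 mm high, origin under its centre
- spice_jar: bystander: spice jar with a green cap, 44 mm wide, 95 mm high, origin under its centre
- measuring_cup: bystander: steel measuring cup, 68 mm wide, 42 mm high, handle along its +x to 117 mm, origin under the cup's centre
- mixing_bowl: bystander: glass bowl, 140 mm wide, 65 mm high, origin under its centre
- oil_bottle: bystander: oil bottle with a blue cap, 72 mm wide, 230 mm high, origin under its centre
- salt_can: bystander: blue round can, 80 mm wide, 130 mm high, origin under its centre
- spatula: bystander: spatula with a wooden handle, 280 mm long, lying flat along its x (blade at +x), on the robot's side of the press bar
Things that resemble listed ones, but are neither listed nor needed, are in the scene too. Leave any pink look-alike of the rack alone.

How it is judged:
By the outcome, as a careful person would: the job done as asked, in the order asked, and still so for the second after the job is handed in, with the robot touching nothing.
It also fails if it takes over 45 s, if anything falls off the work surface, if the arm or the gripper's body presses on something with over 40 N, if the wrist force passes 120 N, or if a joint passes its speed limit or range.

## Working session

There is one attempt and no reset: what is moved stays moved. The work goes in short steps, Python scripts to look and compute and a shell command to move; the robot and the scene stay as the last step left them, time stands still between calls to the robot, and variables do not carry over. Pictures are saved under pics/ and viewed, and the job is handed in when it is done.

```bash
ls; mkdir -p pics; python3 - <<'E'
from plant import *
import cv2
s=get_state();print(s)
for n in("scene","side","wrist"):
    c=read_camera(n);cv2.imwrite(f"pics/{n}0.png",c["frame"][:,:,::-1]);print(n,c["intrinsics"],c["R"],c["t"])
E
```

```text
pics
{'time': 0.0, 'qpos': array([-1.49980411e-01,  2.87185351e-01,  1.57817603e+00,  1.08822391e-05,
        1.27862341e+00, -1.49983722e-01]), 'dq': array([ 1.31132255e-03, -2.55194152e-03, -1.04572077e-03, -2.38469155e-05,
        3.06764472e-03,  7.16938014e-04]), 'joint_efforts': array([-1.79628755e-04, -4.05981302e+01, -2.92628127e+01, -1.54224781e-04,
        5.81841552e-03,  3.74769741e-06]), 'eef_pos': array([6.74747779e-01, 8.17295418e-05, 4.03334097e-01]), 'tcp_rot': array([ 9.99999285e-01,  8.18849882e-08, -1.18186033e-03, -1.83866825e-04]), 'contact_force': array([ 0.45989968, -0.60279004, -0.00480696]), 'wrist_torque': array([ 0.02554869, -0.00197224, -0.02816475]), 'opening': 1.001986641658219}
scene [[592.62845852   0.         326.63179894]
 [  0.         592.62845852 228.94680145]
 [  0.           0.           1.        ]] [[-0.07396578  0.9970589  -0.02006515]
 [ 0.56435081  0.02526022 -0.82514852]
 [-0.82221483 -0.07235654 -0.56455939]] [-0.16996126 -0.25357445  1.87994792]
side [[472.05241263   0.         313.53208606]
 [  0.         472.05241263 242.44025125]
 [  0.           0.           1.        ]] [[-0.72211876 -0.69173841  0.00651663]
 [-0.45062304  0.46322473 -0.76312628]
 [ 0.5248651  -0.55400435 -0.64621654]] [0.55818703 0.23497785 1.14434008]
wrist [[371.64829954   0.         318.60155013]
 [  0.         371.64829954 237.67136234]
 [  0.           0.           1.        ]] [[ 9.99998253e-01 -3.84165761e-04 -1.82929002e-03]
 [ 1.05739986e-04 -9.65458242e-01  2.60557810e-01]
 [-1.86620051e-03 -2.60557549e-01 -9.65456514e-01]] [-0.67439688 -0.03321763  0.37835761]
```

View pics/scene0.png

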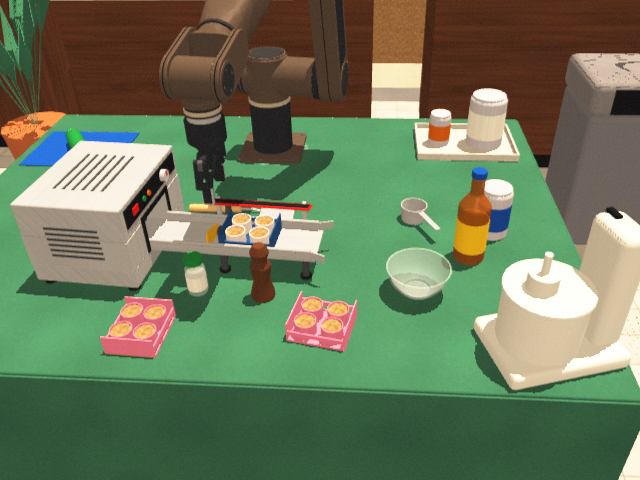

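View pics/side0.png

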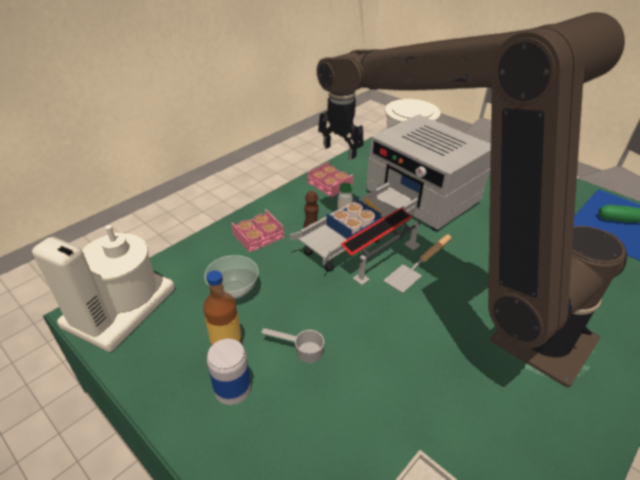

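View pics/wrist0.png

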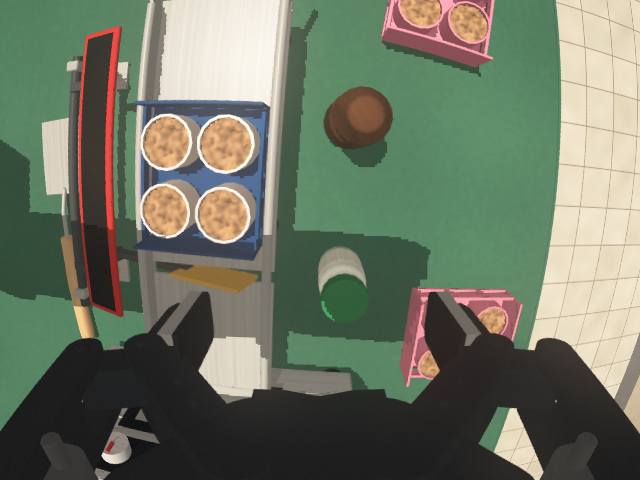

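The wrist view shows the bar at left (red, corners about (88,38), (121,28), (122,315), (92,305)), the rack (blue, plates at rows about 103 and 250) and the gate at (215,277). The tool's x axis already lies roughly along slide x. Next I measure by casting rays.

```bash
cat > h.py <<'E'
import numpy as np,cv2
from plant import *
def ray(c,n,uv):
    K=c["intrinsics"];uv=np.asarray(uv,float).reshape(-1,2)
    p=(uv-[K[0,2],K[1,2]])/K[0,0]
    if n=="wrist":
        r=np.linalg.norm(p,axis=1,keepdims=True)+1e-12
        d=np.hstack([p/r*np.sin(r),np.cos(r)])
    else: d=np.hstack([p,np.ones((len(p),1))])
    return -c["R"].T@c["t"], d@c["R"]
def onz(c,n,uv,z):
    o,d=ray(c,n,uv); z=np.broadcast_to(z,len(d)); return o+d*((z-o[2])/d[:,2])[:,None]
E
python3 - <<'E'
from h import *
for n in("wrist","scene"):
    c=read_camera(n);f=c["frame"];hsv=cv2.cvtColor(f,cv2.COLOR_RGB2HSV)
    red=((hsv[...,0]<6)|(hsv[...,0]>175))&(hsv[...,1]>190)&(hsv[...,2]>110)
    blue=(hsv[...,0]>105)&(hsv[...,0]<120)&(hsv[...,1]>130)
    yel=(hsv[...,0]>15)&(hsv[...,0]<24)&(hsv[...,1]>170)
    for nm,m in(("red",red),("blue",blue),("yel",yel)):
        m=m.astype(np.uint8);k,l,st,ce=cv2.connectedComponentsWithStats(m)
        for i in np.argsort(-st[1:,4])[:4]+1: print(n,nm,st[i])
    if n=="wrist":
        cv2.imwrite("pics/w1.png",cv2.resize(f[0:330,30:310,::-1],None,fx=1.8,fy=1.8,interpolation=cv2.INTER_CUBIC))
    else:
        cv2.imwrite("pics/s1.png",cv2.resize(f[180:290,140:340,::-1],None,fx=4,fy=4,interpolation=cv2.INTER_CUBIC))
E
```

```text
wrist red [106 448   4   4   8]
wrist red [110 444   3   2   3]
wrist red [112 442   2   1   2]
wrist red [102 308   1   1   1]
scene red [215 202  97   9 240]
scene red [132 203   7  13  61]
scene red [166 171   1   3   3]
scene blue [ 20 132  50  34 950]
scene blue [ 81 132  58  11 475]
scene blue [489 206  23  26 392]
scene blue [218 210  14  33 161]
scene yel [454 216  36  40 972]
scene yel [206 224  12  18 150]
scene yel [483 256   1   2   2]
scene yel [472 182   1   1   1]
```

View pics/w1.png

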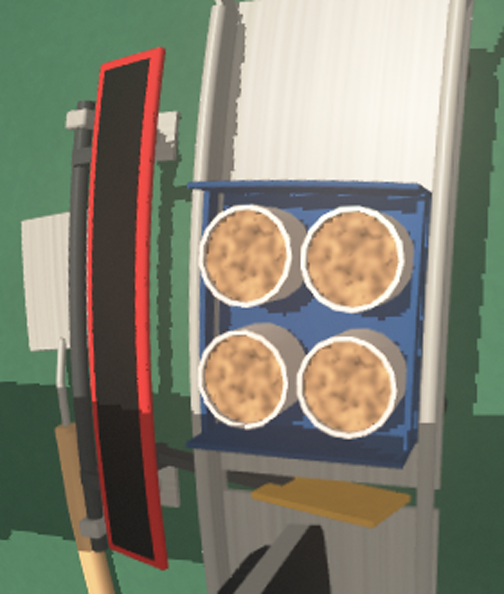

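View pics/s1.png

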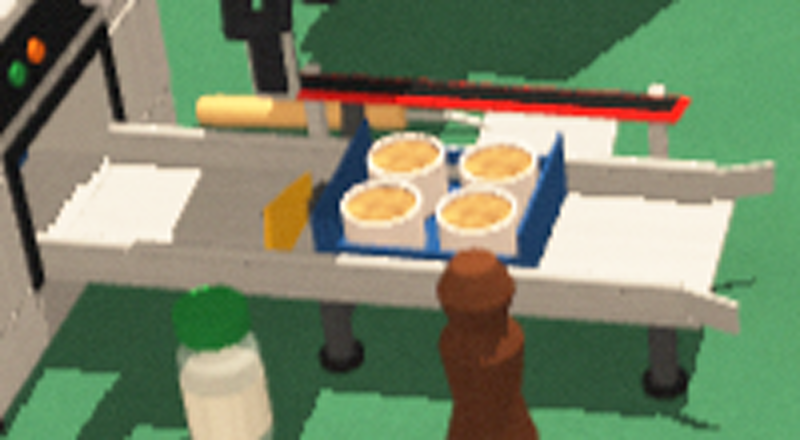

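```bash
python3 - <<'E'
from h import *
c=read_camera("wrist")
W=lambda a:np.array(a)/1.8+[30,0]
names=["bar_in_far","bar_in_near","bar_out_far","bar_out_near","rk_backL","rk_backR","rk_frL","rk_frR","railL_a(84)","railL_b","railR_a","railR_b"]
p=W([(163,48),(166,568),(102,67),(112,548),(190,185),(424,185),(188,443),(405,467),(200,240),(222,10),(458,100),(428,480)])
z=np.array([106,106,92,92,104,104,104,104,84,84,84,84])/1000
P=onz(c,"wrist",p,z)
for n,q in zip(names,P):print(n,(q*1000).round(1))
s=read_camera("scene")
S=lambda a:np.array(a)/4+[140,180]
nm=["bar_in_far","rk_backTopR(near cam)","rk_backTopL","rk_frontTopR","rk_frTopL","gateTopHi(97)","gateTopLo(76)"]
p=S([(690,97),(523,262),(563,135),(320,248),(366,124),(311,174),(268,211)])
z=np.array([106,104,104,104,104,76,97])/1000
for n,q in zip(nm,onz(s,"scene",p,z)):print(n,(q*1000).round(1))
d=P[0]-P[1];print("bar len",np.linalg.norm(d)*1e3,"yaw deg",np.degrees(np.arctan2(-d[0],d[1])))
d=P[2]-P[3];print("bar len",np.linalg.norm(d)*1e3,"yaw deg",np.degrees(np.arctan2(-d[0],d[1])))
E
```

```text
bar_in_far [518.5 166.9 106. ]
bar_in_near [499.3 -78.1 106. ]
bar_out_far [474.6 169.7  92. ]
bar_out_near [456.6 -76.4  92. ]
rk_backL [533.3 101.7 104. ]
rk_backR [637.   93.7 104. ]
rk_frL [523.1 -13.7 104. ]
rk_frR [625.9 -23.9 104. ]
railL_a(84) [527.6  77.9  84. ]
railL_b [536.9 189.2  84. ]
railR_a [648.8 133.2  84. ]
railR_b [632.7 -36.8  84. ]
bar_in_far [492.9 175.6 106. ]
rk_backTopR(near cam) [659.8 101.3 104. ]
rk_backTopL [534.2 105.5 104. ]
rk_frontTopR [652.1 -11.1 104. ]
rk_frTopL [527.4 -11.9 104. ]
gateTopHi(97) [539.7 -45.3  76. ]
gateTopLo(76) [608.6 -51.4  97. ]
bar len 245.73558288155078 yaw deg -4.467942317448836
bar len 246.77872621458434 yaw deg -4.194881720888525
```

Measured: slide yaw is about -4.5°, origin about (574,-52) mm. The rack's centre is at slide (-1,91), so its back edge is at y≈151. Bar width (44 mm) and rack width (104 mm) agree with the given sizes. Bar length comes out 246 against 250 mm. I'm moving the tool above slide (-39,176).

```bash
python3 -m jog '[{"x":-25,"y":-25.5},{"x":-25,"y":-25.5},{"x":-25,"y":-25.5},{"x":-25,"y":-25.5},{"x":-26,"y":-25},{"rz":4.5},{},{}]'; python3 -m jog '[{"z":30},{"z":30},{"z":20},{},{}]'
python3 - <<'E'
from h import *
c=read_camera("wrist");cv2.imwrite("pics/w2.png",c["frame"][:,:,::-1])
c=read_camera("scene");cv2.imwrite("pics/s2.png",cv2.resize(c["frame"][100:300,120:360,::-1],None,fx=3,fy=3))
s=get_state();print(s["eef_pos"],s["contact_force"],s["qpos"])
E
```

```text
[6.74972070e-01 4.22832678e-05 4.04610203e-01] [0.58010619 0.40196783 0.33576834] [-1.49986946e-01  2.86388580e-01  1.57680243e+00 -4.64816907e-06
  1.27864204e+00 -1.50031815e-01]$[0]: bad value
$[0]: bad value
```

View pics/w2.png

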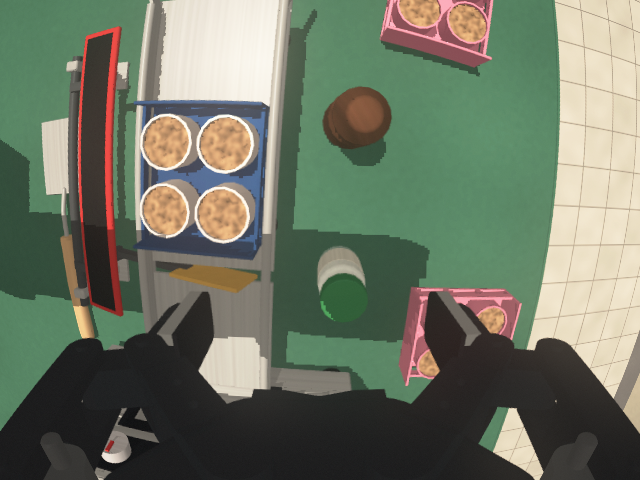

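View pics/s2.png

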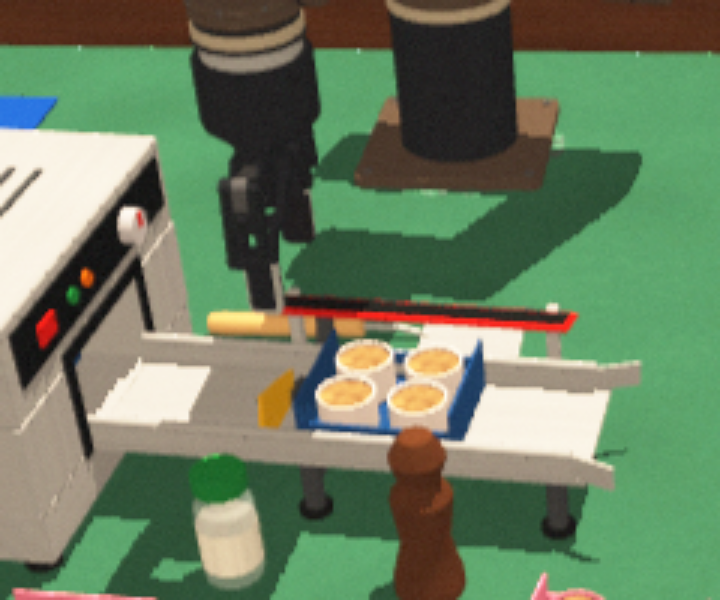

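The robot hasn't moved: the call was refused, so each row probably needs every key.

```bash
python3 -m jog '[{"grip":0,"x":-25,"y":-25.5,"z":0,"rx":0,"ry":0,"rz":0},{"grip":0,"x":-25,"y":-25.5,"z":0,"rx":0,"ry":0,"rz":0},{"grip":0,"x":-25,"y":-25.5,"z":0,"rx":0,"ry":0,"rz":0},{"grip":0,"x":-25,"y":-25.5,"z":0,"rx":0,"ry":0,"rz":0},{"grip":0,"x":-26,"y":-25,"z":0,"rx":0,"ry":0,"rz":0},{"grip":0,"x":0,"y":0,"z":0,"rx":0,"ry":0,"rz":4.5},{"grip":0,"x":0,"y":0,"z":0,"rx":0,"ry":0,"rz":0},{"grip":0,"x":0,"y":0,"z":0,"rx":0,"ry":0,"rz":0}]'; python3 -m jog '[{"grip":0,"x":0,"y":0,"z":30,"rx":0,"ry":0,"rz":0},{"grip":0,"x":0,"y":0,"z":30,"rx":0,"ry":0,"rz":0},{"grip":0,"x":0,"y":0,"z":20,"rx":0,"ry":0,"rz":0},{"grip":0,"x":0,"y":0,"z":0,"rx":0,"ry":0,"rz":0},{"grip":0,"x":0,"y":0,"z":0,"rx":0,"ry":0,"rz":0}]'
python3 - <<'E'
from h import *
c=read_camera("wrist");cv2.imwrite("pics/w3.png",c["frame"][:,:,::-1])
c=read_camera("scene");cv2.imwrite("pics/s3.png",cv2.resize(c["frame"][100:300,120:360,::-1],None,fx=3,fy=3))
s=get_state();print(s["eef_pos"],s["tcp_rot"],s["contact_force"],s["qpos"])
E
```

```text
time: 1.12
eef_pos: [0.5489, 0.1272, 0.4052]
tcp_rot: [0.999, -0.038, 0.001, 0.0]
contact_force: [0.5, -0.4, 0.9]
opening: 0.998
time: 1.53
eef_pos: [0.5494, 0.1262, 0.3236]
tcp_rot: [0.999, -0.039, -0.001, 0.0]
contact_force: [1.0, -0.7, 0.6]
opening: 0.999
[0.55014841 0.12655144 0.3265238 ] [ 9.99222140e-01 -3.94078918e-02  1.45648662e-03 -1.07157114e-04] [ 0.20448789 -0.75100582  0.04467771] [ 4.64004434e-02  1.22353357e-01  1.91828536e+00 -4.06092262e-05
  1.09803331e+00  1.25255164e-01]
```

View pics/w3.png

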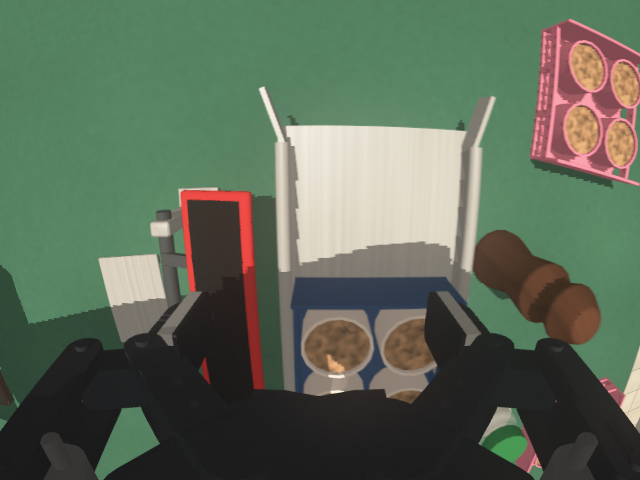

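View pics/s3.png

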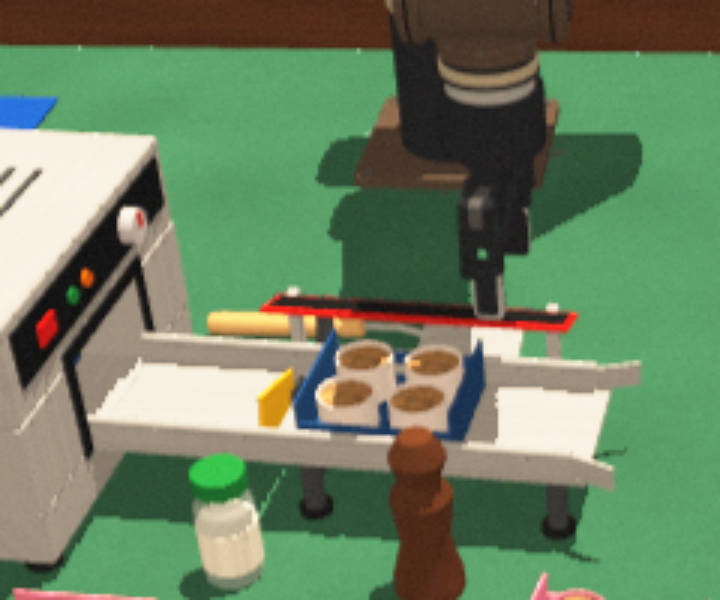

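The wrist view now shows the bar's far corners at about (183,191) and (250,192). The rack's back plate spans about (293–448, 278), and the slide's floor end about (287,127) to (466,131). I'm re-measuring from here.

```bash
python3 - <<'E'
from h import *
c=read_camera("wrist")
cv2.imwrite("pics/w4.png",cv2.resize(c["frame"][100:400,160:500,::-1],None,fx=2.2,fy=1.9))
th=np.radians(-4.5);R=np.array([[np.cos(th),-np.sin(th)],[np.sin(th),np.cos(th)]])
p=[(183,191),(250,192),(293,278),(448,278),(287,127),(466,131),(283,270),(459,272)]
z=[.092,.106,.104,.104,.06,.06,.084,.084]
P=onz(c,"wrist",p,np.array(z))*1e3
O=np.array([574,-52])
for q in P: print(q.round(1),((q[:2]-O)@R).round(1))
t=get_state()["eef_pos"]*1e3;print("tool slide",(t[:2]-O)@R)
E
```

```text
[476.4 171.7  92. ] [-114.8  215.3]
[518.8 168.8 106. ] [-72.4 215.8]
[536.4 119.  104. ] [-50.9 167.5]
[625.  110.8 104. ] [ 38.1 166.3]
[537.5 202.2  60. ] [-56.3 250.6]
[654.4 194.   60. ] [ 60.8 251.5]
[528.8 116.9  84. ] [-58.3 164.9]
[639.7 105.6  84. ] [ 53.1 162.3]
tool slide [-37.80266894 176.26700016]
```

View pics/w4.png

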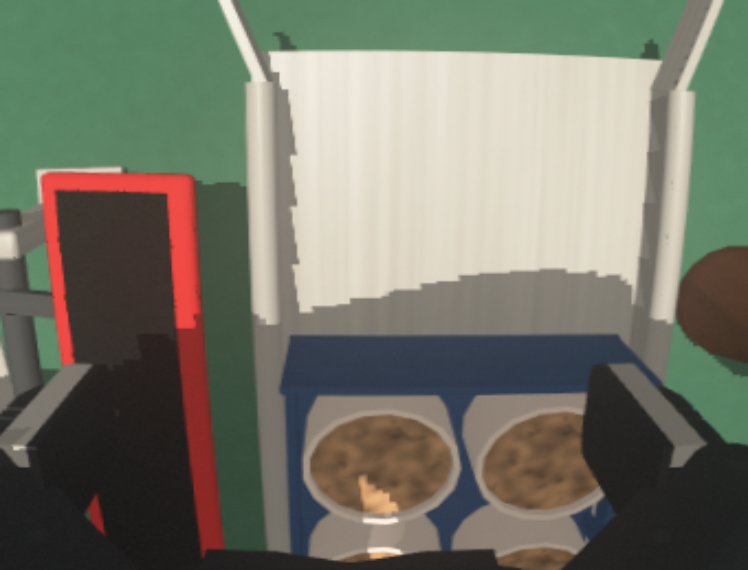

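```bash
python3 - <<'E'
from h import *
c=read_camera("wrist")
th=np.radians(-4.5);R=np.array([[np.cos(th),-np.sin(th)],[np.sin(th),np.cos(th)]])
p=[(293,277),(440,277),(288,305),(400,306)]
P=onz(c,"wrist",p,np.array([.06,.06,.104,.104]))*1e3
for q in P: print(q.round(1),((q[:2]-[574,-52])@R).round(1))
E
```

```text
[532.2 102.8  60. ] [-53.8 151. ]
[635.2  93.4  60. ] [ 49.6 149.8]
[532.  102.6 104. ] [-54.  150.8]
[596.5  96.1 104. ] [ 10.8 149.4]
```

Rack back edge at y≈150 (both views agree). The finger's front face is at about 165, clear. Descending carefully.

```bash
python3 -m jog '[{"grip":0,"x":0,"y":0,"z":20,"rx":0,"ry":0,"rz":0},{"grip":0,"x":0,"y":0,"z":15,"rx":0,"ry":0,"rz":0},{"grip":0,"x":0,"y":0,"z":10,"rx":0,"ry":0,"rz":0},{"grip":0,"x":0,"y":0,"z":0,"rx":0,"ry":0,"rz":0},{"grip":0,"x":0,"y":0,"z":0,"rx":0,"ry":0,"rz":0}]'
python3 - <<'E'
from h import *
c=read_camera("scene");cv2.imwrite("pics/s5.png",cv2.resize(c["frame"][140:290,180:340,::-1],None,fx=4,fy=4,interpolation=cv2.INTER_CUBIC))
c=read_camera("side");cv2.imwrite("pics/d5.png",cv2.resize(c["frame"][150:290,280:440,::-1],None,fx=4,fy=4,interpolation=cv2.INTER_CUBIC))
s=get_state();print(s["eef_pos"],s["contact_force"])
E
```

```text
time: 2.15
eef_pos: [0.5492, 0.1271, 0.2802]
tcp_rot: [0.999, -0.039, 0.0, -0.0]
contact_force: [0.2, 0.5, 0.4]
opening: 0.999
[0.54959418 0.12706882 0.28118763] [0.60114196 0.41816358 0.22101021]
```

View pics/s5.png

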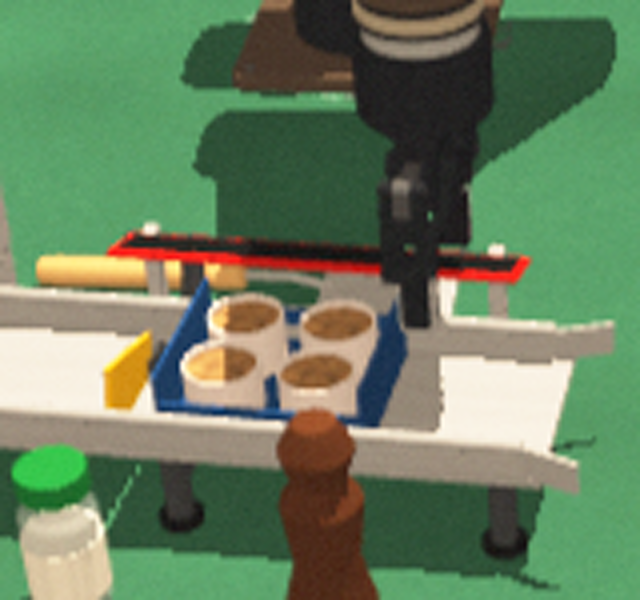

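View pics/d5.png

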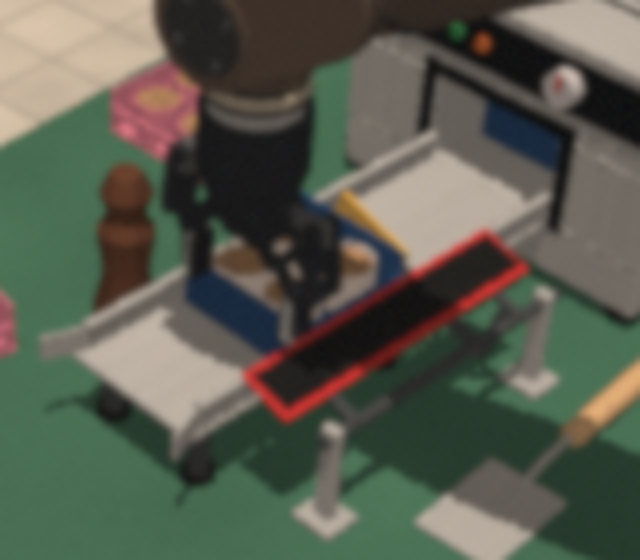

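Both tips are still clear, with one finger over the bar and one behind the rack. I'll step down watching the force.

```bash
python3 -m jog '[{"grip":0,"x":0,"y":0,"z":5,"rx":0,"ry":0,"rz":0},{"grip":0,"x":0,"y":0,"z":5,"rx":0,"ry":0,"rz":0},{"grip":0,"x":0,"y":0,"z":0,"rx":0,"ry":0,"rz":0},{"grip":0,"x":0,"y":0,"z":0,"rx":0,"ry":0,"rz":0}]'; python3 -m jog '[{"grip":0,"x":0,"y":0,"z":5,"rx":0,"ry":0,"rz":0},{"grip":0,"x":0,"y":0,"z":0,"rx":0,"ry":0,"rz":0},{"grip":0,"x":0,"y":0,"z":0,"rx":0,"ry":0,"rz":0}]';  python3 -m jog '[{"grip":0,"x":0,"y":0,"z":5,"rx":0,"ry":0,"rz":0},{"grip":0,"x":0,"y":0,"z":0,"rx":0,"ry":0,"rz":0},{"grip":0,"x":0,"y":0,"z":0,"rx":0,"ry":0,"rz":0}]'
```

```text
time: 2.58
eef_pos: [0.5488, 0.127, 0.2693]
tcp_rot: [0.999, -0.039, -0.0, 0.0]
contact_force: [-0.4, -0.3, -0.5]
opening: 0.994
time: 2.83
eef_pos: [0.5489, 0.127, 0.2644]
tcp_rot: [0.999, -0.039, -0.0, 0.0]
contact_force: [1.2, 0.4, -0.6]
opening: 0.999
time: 3.08
eef_pos: [0.5494, 0.127, 0.2602]
tcp_rot: [0.999, -0.039, 0.001, -0.0]
contact_force: [-0.1, -0.8, 2.8]
opening: 0.997
```

Contact at TCP z≈0.261, so the tips are 160 mm ahead as expected, and the stop should come at about 0.246.

```bash
python3 -m jog '[{"grip":0,"x":0,"y":0,"z":5,"rx":0,"ry":0,"rz":0},{"grip":0,"x":0,"y":0,"z":0,"rx":0,"ry":0,"rz":0},{"grip":0,"x":0,"y":0,"z":0,"rx":0,"ry":0,"rz":0}]'; python3 -m jog '[{"grip":0,"x":0,"y":0,"z":5,"rx":0,"ry":0,"rz":0},{"grip":0,"x":0,"y":0,"z":0,"rx":0,"ry":0,"rz":0},{"grip":0,"x":0,"y":0,"z":0,"rx":0,"ry":0,"rz":0}]';  python3 -m jog '[{"grip":0,"x":0,"y":0,"z":3,"rx":0,"ry":0,"rz":0},{"grip":0,"x":0,"y":0,"z":0,"rx":0,"ry":0,"rz":0},{"grip":0,"x":0,"y":0,"z":0,"rx":0,"ry":0,"rz":0}]';python3 -m jog '[{"grip":0,"x":0,"y":0,"z":1.5,"rx":0,"ry":0,"rz":0},{"grip":0,"x":0,"y":0,"z":0,"rx":0,"ry":0,"rz":0},{"grip":0,"x":0,"y":0,"z":0,"rx":0,"ry":0,"rz":0}]'
python3 - <<'E'
from h import *
c=read_camera("scene");cv2.imwrite("pics/s6.png",cv2.resize(c["frame"][140:290,180:340,::-1],None,fx=4,fy=4,interpolation=cv2.INTER_CUBIC))
c=read_camera("side");cv2.imwrite("pics/d6.png",cv2.resize(c["frame"][150:290,280:440,::-1],None,fx=4,fy=4,interpolation=cv2.INTER_CUBIC))
s=get_state();print(s["eef_pos"],s["contact_force"])
E
```

```text
time: 3.33
eef_pos: [0.5494, 0.127, 0.2551]
tcp_rot: [0.999, -0.039, 0.001, -0.0]
contact_force: [2.1, -0.5, 3.8]
opening: 1.0
time: 3.58
eef_pos: [0.5494, 0.127, 0.2503]
tcp_rot: [0.999, -0.039, 0.001, -0.0]
contact_force: [2.6, -0.4, 4.4]
opening: 0.999
time: 3.83
eef_pos: [0.5495, 0.127, 0.2475]
tcp_rot: [0.999, -0.039, 0.001, -0.0]
contact_force: [3.7, -0.5, 5.1]
opening: 1.0
time: 4.08
eef_pos: [0.5497, 0.127, 0.2463]
tcp_rot: [0.999, -0.039, 0.001, -0.0]
contact_force: [3.0, -0.8, 5.9]
opening: 0.996
[0.54965429 0.12697903 0.24629785] [3.47219256 0.5896186  5.29345379]
```

View pics/s6.png

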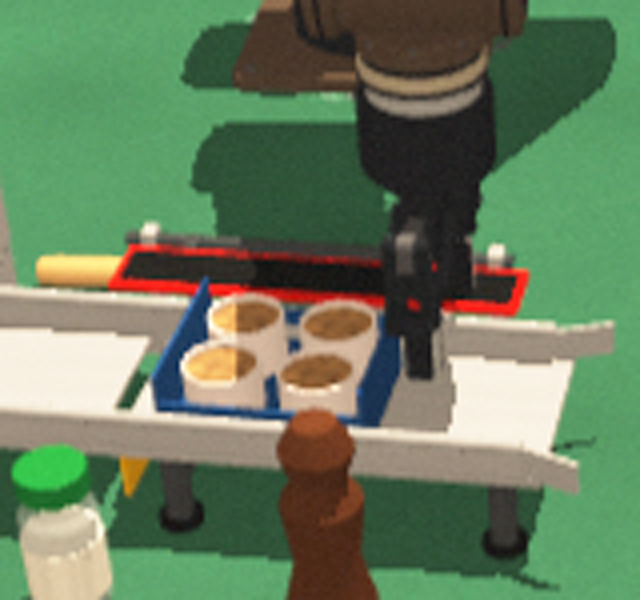

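View pics/d6.png

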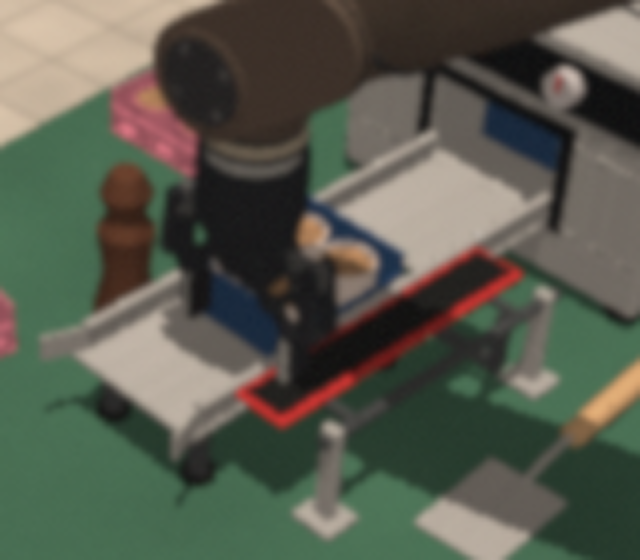

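The gate is sunk below the floor (its tip shows under the slide near (133,475)) and the bar is level. I'll add a little preload and close up to the rack gently.

```bash
python3 -m jog '[{"grip":0,"x":0,"y":0,"z":1.5,"rx":0,"ry":0,"rz":0},{"grip":0,"x":0,"y":0,"z":0,"rx":0,"ry":0,"rz":0},{"grip":0,"x":0,"y":3,"z":0,"rx":0,"ry":0,"rz":0},{"grip":0,"x":0,"y":3,"z":0,"rx":0,"ry":0,"rz":0},{"grip":0,"x":0,"y":3,"z":0,"rx":0,"ry":0,"rz":0}]'; python3 -m jog '[{"grip":0,"x":0,"y":3,"z":0,"rx":0,"ry":0,"rz":0},{"grip":0,"x":0,"y":3,"z":0,"rx":0,"ry":0,"rz":0},{"grip":0,"x":0,"y":3,"z":0,"rx":0,"ry":0,"rz":0},{"grip":0,"x":0,"y":3,"z":0,"rx":0,"ry":0,"rz":0},{"grip":0,"x":0,"y":3,"z":0,"rx":0,"ry":0,"rz":0}]'
python3 - <<'E'
from h import *
c=read_camera("scene");cv2.imwrite("pics/s7.png",cv2.resize(c["frame"][140:290,180:340,::-1],None,fx=4,fy=4,interpolation=cv2.INTER_CUBIC))
s=get_state();print(s["eef_pos"],s["contact_force"])
E
```

```text
time: 4.6
eef_pos: [0.5489, 0.1194, 0.246]
tcp_rot: [0.999, -0.041, 0.001, -0.003]
contact_force: [0.2, 6.6, 11.3]
opening: 1.002
time: 5.02
eef_pos: [0.5476, 0.105, 0.246]
tcp_rot: [0.999, -0.041, 0.001, -0.003]
contact_force: [0.7, 9.4, 12.4]
opening: 1.001
[0.54760431 0.10457851 0.24599824] [ 1.3038864   7.59076685 12.08911255]
```

View pics/s7.png

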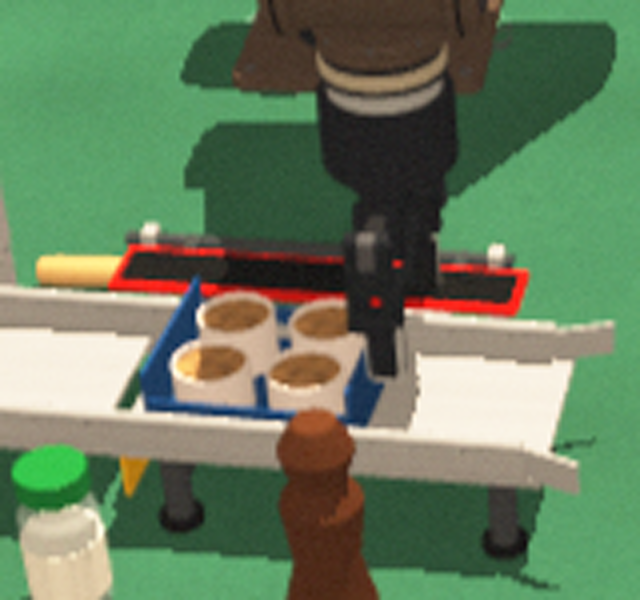

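The stop is reached (z 0.246, about 12 N) and the rack is moving with the finger. Continuing the push.

```bash
python3 -m jog '[{"grip":0,"x":0,"y":5,"z":0,"rx":0,"ry":0,"rz":0},{"grip":0,"x":0,"y":6,"z":0,"rx":0,"ry":0,"rz":0},{"grip":0,"x":0,"y":6,"z":0,"rx":0,"ry":0,"rz":0},{"grip":0,"x":0,"y":6,"z":0,"rx":0,"ry":0,"rz":0},{"grip":0,"x":0,"y":6,"z":0,"rx":0,"ry":0,"rz":0},{"grip":0,"x":0,"y":6,"z":0,"rx":0,"ry":0,"rz":0},{"grip":0,"x":0,"y":6,"z":0,"rx":0,"ry":0,"rz":0},{"grip":0,"x":0,"y":4,"z":0,"rx":0,"ry":0,"rz":0}]'
python3 - <<'E'
from h import *
c=read_camera("scene");cv2.imwrite("pics/s8.png",cv2.resize(c["frame"][140:290,140:300,::-1],None,fx=4,fy=4,interpolation=cv2.INTER_CUBIC))
s=get_state();print(s["eef_pos"],s["contact_force"])
th=np.radians(-4.5);R=np.array([[np.cos(th),-np.sin(th)],[np.sin(th),np.cos(th)]])
print((s["eef_pos"][:2]*1e3-[574,-52])@R)
E
```

```text
time: 5.73
eef_pos: [0.5441, 0.0599, 0.246]
tcp_rot: [0.999, -0.041, 0.001, -0.004]
contact_force: [1.3, 10.6, 12.5]
opening: 1.001
[0.5441362  0.05945902 0.24601761] [ 0.23825895  7.91187036 12.37417025]
[-38.51670989 108.77233829]
```

View pics/s8.png

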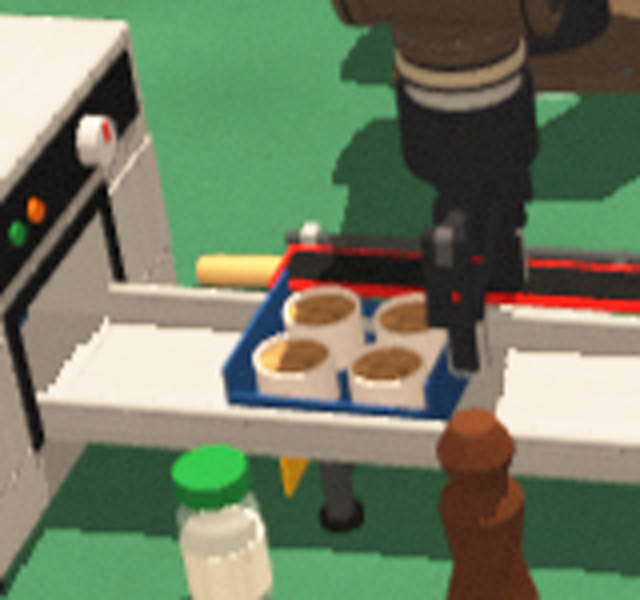

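Gate still down (seen at (292,475) under the slide), rack straight, and tracking well. Finger at slide y≈109, about 128 mm to go.

```bash
python3 -m jog '[{"grip":0,"x":0,"y":6,"z":0,"rx":0,"ry":0,"rz":0},{"grip":0,"x":0,"y":6,"z":0,"rx":0,"ry":0,"rz":0},{"grip":0,"x":0,"y":6,"z":0,"rx":0,"ry":0,"rz":0},{"grip":0,"x":0,"y":6,"z":0,"rx":0,"ry":0,"rz":0},{"grip":0,"x":0,"y":6,"z":0,"rx":0,"ry":0,"rz":0},{"grip":0,"x":0,"y":6,"z":0,"rx":0,"ry":0,"rz":0},{"grip":0,"x":0,"y":6,"z":0,"rx":0,"ry":0,"rz":0},{"grip":0,"x":0,"y":4,"z":0,"rx":0,"ry":0,"rz":0}]'
python3 -m jog '[{"grip":0,"x":0,"y":6,"z":0,"rx":0,"ry":0,"rz":0},{"grip":0,"x":0,"y":6,"z":0,"rx":0,"ry":0,"rz":0},{"grip":0,"x":0,"y":6,"z":0,"rx":0,"ry":0,"rz":0},{"grip":0,"x":0,"y":6,"z":0,"rx":0,"ry":0,"rz":0},{"grip":0,"x":0,"y":6,"z":0,"rx":0,"ry":0,"rz":0},{"grip":0,"x":0,"y":6,"z":0,"rx":0,"ry":0,"rz":0},{"grip":0,"x":0,"y":4,"z":0,"rx":0,"ry":0,"rz":0}]'
python3 - <<'E'
from h import *
c=read_camera("scene");cv2.imwrite("pics/s9.png",cv2.resize(c["frame"][140:290,140:300,::-1],None,fx=4,fy=4,interpolation=cv2.INTER_CUBIC))
s=get_state();print(s["eef_pos"],s["contact_force"])
th=np.radians(-4.5);R=np.array([[np.cos(th),-np.sin(th)],[np.sin(th),np.cos(th)]])
print((s["eef_pos"][:2]*1e3-[574,-52])@R)
E
```

```text
time: 6.45
eef_pos: [0.5406, 0.0141, 0.246]
tcp_rot: [0.999, -0.041, 0.0, -0.004]
contact_force: [1.5, 11.5, 13.5]
opening: 0.999
time: 7.03
eef_pos: [0.5375, -0.0257, 0.246]
tcp_rot: [0.999, -0.041, 0.0, -0.004]
contact_force: [1.6, 11.5, 14.5]
opening: 0.999
[ 0.5374848  -0.02623826  0.2459931 ] [ 1.50421418  8.45011708 14.22786565]
[-38.4238764   22.81737456]
```

View pics/s9.png

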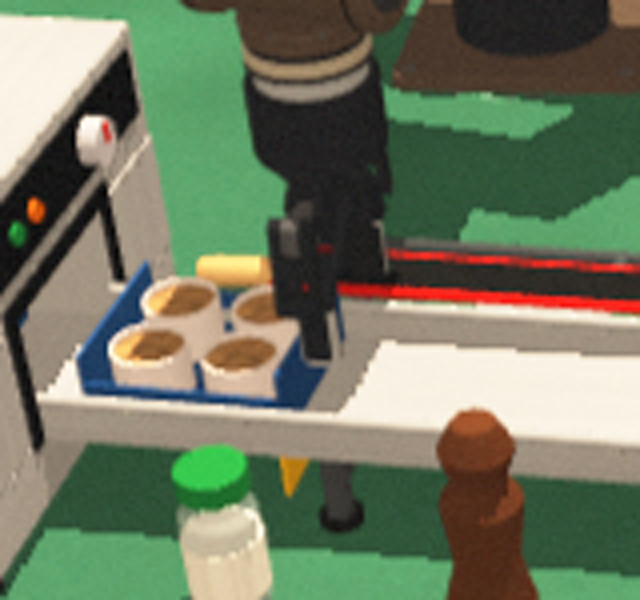

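Finger at slide y≈23, rack back edge ≈12. Another 43 mm brings the back edge to about -31 with the press finger still on the bar.

```bash
python3 -m jog '[{"grip":0,"x":0,"y":6,"z":0,"rx":0,"ry":0,"rz":0},{"grip":0,"x":0,"y":6,"z":0,"rx":0,"ry":0,"rz":0},{"grip":0,"x":0,"y":6,"z":0,"rx":0,"ry":0,"rz":0},{"grip":0,"x":0,"y":6,"z":0,"rx":0,"ry":0,"rz":0},{"grip":0,"x":0,"y":6,"z":0,"rx":0,"ry":0,"rz":0},{"grip":0,"x":0,"y":6,"z":0,"rx":0,"ry":0,"rz":0},{"grip":0,"x":0,"y":4,"z":0,"rx":0,"ry":0,"rz":0},{"grip":0,"x":0,"y":3,"z":0,"rx":0,"ry":0,"rz":0}]'
python3 - <<'E'
from h import *
c=read_camera("scene");cv2.imwrite("pics/s10.png",cv2.resize(c["frame"][140:290,120:280,::-1],None,fx=4,fy=4,interpolation=cv2.INTER_CUBIC))
c=read_camera("wrist");cv2.imwrite("pics/w10.png",c["frame"][:,:,::-1])
c=read_camera("side");cv2.imwrite("pics/d10.png",cv2.resize(c["frame"][110:260,310:470,::-1],None,fx=4,fy=4,interpolation=cv2.INTER_CUBIC))
s=get_state();print(s["eef_pos"],s["contact_force"])
th=np.radians(-4.5);R=np.array([[np.cos(th),-np.sin(th)],[np.sin(th),np.cos(th)]])
print((s["eef_pos"][:2]*1e3-[574,-52])@R)
E
```

```text
time: 7.75
eef_pos: [0.5342, -0.0685, 0.246]
tcp_rot: [0.999, -0.041, 0.0, -0.004]
contact_force: [1.0, 11.4, 14.9]
opening: 1.001
[ 0.53415543 -0.06875205  0.24597538] [ 1.6135246   8.33320618 13.98708082]
[-38.40738745 -19.82657474]
```

View pics/s10.png

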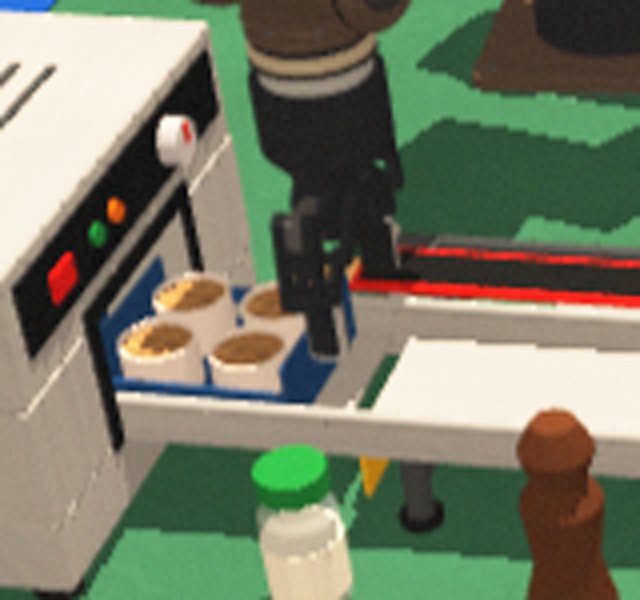

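View pics/w10.png

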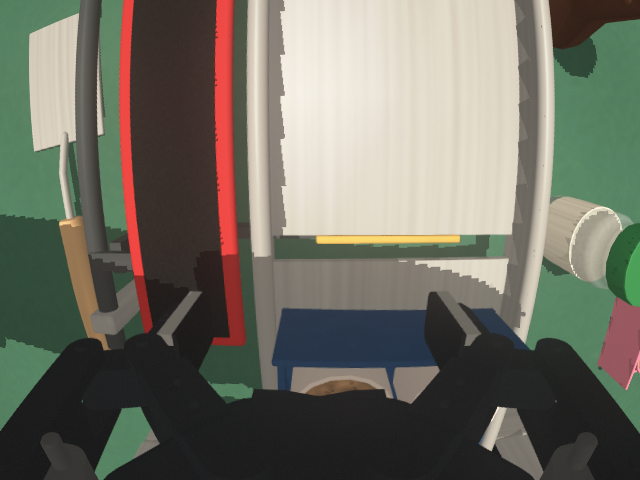

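View pics/d10.png

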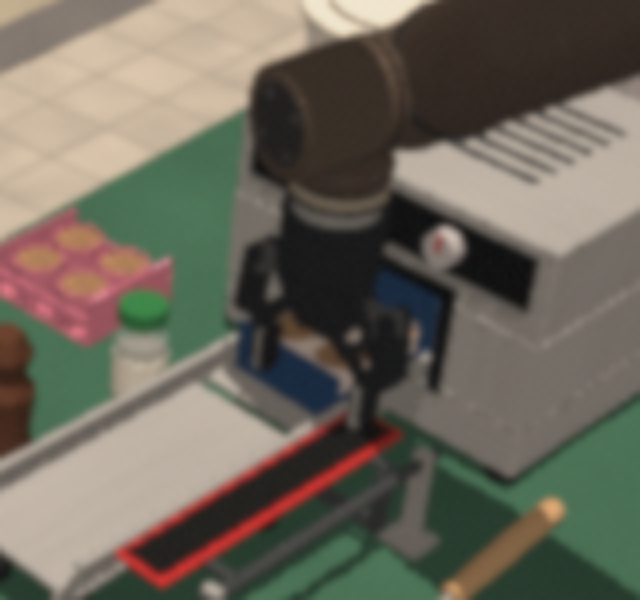

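The rack's back edge is well past the gate. In the wrist view the gate is in its slot at row 239 and the rack's back plate starts at row 310. I'll back off 2 mm to unload the rack, then raise slowly so the gate comes up with the finger.

```bash
python3 -m jog '[{"grip":0,"x":0,"y":-1.5,"z":0,"rx":0,"ry":0,"rz":0},{"grip":0,"x":0,"y":-1.5,"z":0,"rx":0,"ry":0,"rz":0},{"grip":0,"x":0,"y":0,"z":0,"rx":0,"ry":0,"rz":0}]'
python3 -m jog '[{"grip":0,"x":0,"y":0,"z":-3,"rx":0,"ry":0,"rz":0},{"grip":0,"x":0,"y":0,"z":-3,"rx":0,"ry":0,"rz":0},{"grip":0,"x":0,"y":0,"z":-3,"rx":0,"ry":0,"rz":0},{"grip":0,"x":0,"y":0,"z":-3,"rx":0,"ry":0,"rz":0},{"grip":0,"x":0,"y":0,"z":-3,"rx":0,"ry":0,"rz":0},{"grip":0,"x":0,"y":0,"z":-4,"rx":0,"ry":0,"rz":0},{"grip":0,"x":0,"y":0,"z":-5,"rx":0,"ry":0,"rz":0},{"grip":0,"x":0,"y":0,"z":0,"rx":0,"ry":0,"rz":0}]'
python3 - <<'E'
from h import *
c=read_camera("scene");cv2.imwrite("pics/s11.png",cv2.resize(c["frame"][140:290,120:280,::-1],None,fx=4,fy=4,interpolation=cv2.INTER_CUBIC))
s=get_state();print(s["eef_pos"],s["contact_force"])
E
```

```text
time: 8.15
eef_pos: [0.5343, -0.0673, 0.246]
tcp_rot: [0.999, -0.039, 0.0, 0.0]
contact_force: [-0.1, -1.2, 13.3]
opening: 1.001
time: 8.82
eef_pos: [0.5339, -0.0673, 0.2684]
tcp_rot: [0.999, -0.039, 0.001, 0.0]
contact_force: [0.6, -0.7, 0.0]
opening: 1.001
[ 0.53391093 -0.06731898  0.26815288] [ 0.37064815 -0.53831526  0.44167195]
```

View pics/s11.png

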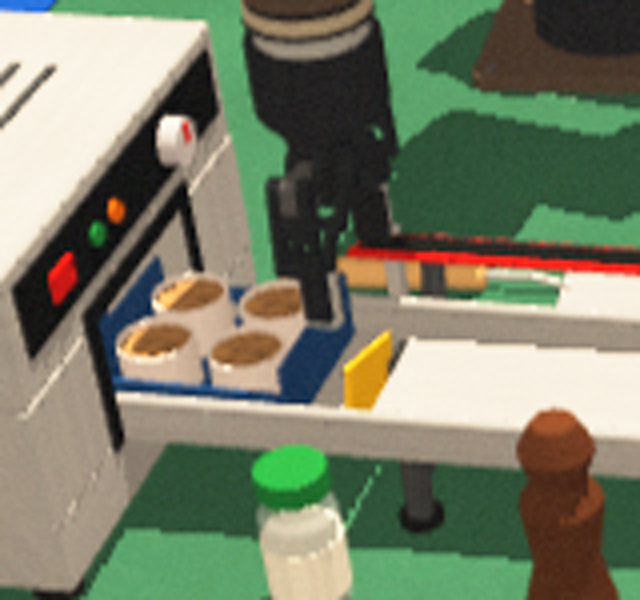

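The gate is up behind the rack (around (368,370)) and the contact force is about zero. Now I lift straight away.

```bash
python3 -m jog '[{"grip":0,"x":0,"y":0,"z":-15,"rx":0,"ry":0,"rz":0},{"grip":0,"x":0,"y":0,"z":-20,"rx":0,"ry":0,"rz":0},{"grip":0,"x":0,"y":0,"z":-25,"rx":0,"ry":0,"rz":0},{"grip":0,"x":0,"y":0,"z":-25,"rx":0,"ry":0,"rz":0},{"grip":0,"x":0,"y":-20,"z":-20,"rx":0,"ry":0,"rz":0},{"grip":0,"x":0,"y":-20,"z":-10,"rx":0,"ry":0,"rz":0},{"grip":0,"x":0,"y":0,"z":0,"rx":0,"ry":0,"rz":0},{"grip":0,"x":0,"y":0,"z":0,"rx":0,"ry":0,"rz":0}]'
python3 - <<'E'
from h import *
c=read_camera("scene");cv2.imwrite("pics/s12.png",cv2.resize(c["frame"][100:300,60:360,::-1],None,fx=2.6,fy=2.6,interpolation=cv2.INTER_CUBIC))
c=read_camera("wrist");cv2.imwrite("pics/w12.png",c["frame"][:,:,::-1])
s=get_state();print(s["eef_pos"],s["contact_force"],np.abs(s["dq"]).max())
E
```

```text
time: 9.53
eef_pos: [0.5369, -0.0269, 0.3831]
tcp_rot: [0.999, -0.038, 0.001, 0.0]
contact_force: [-0.6, -0.2, -0.3]
opening: 0.995
[ 0.53653834 -0.02770291  0.38143779] [-0.35230443  0.42695658 -0.14550155] 0.009458278582029054
```

View pics/s12.png

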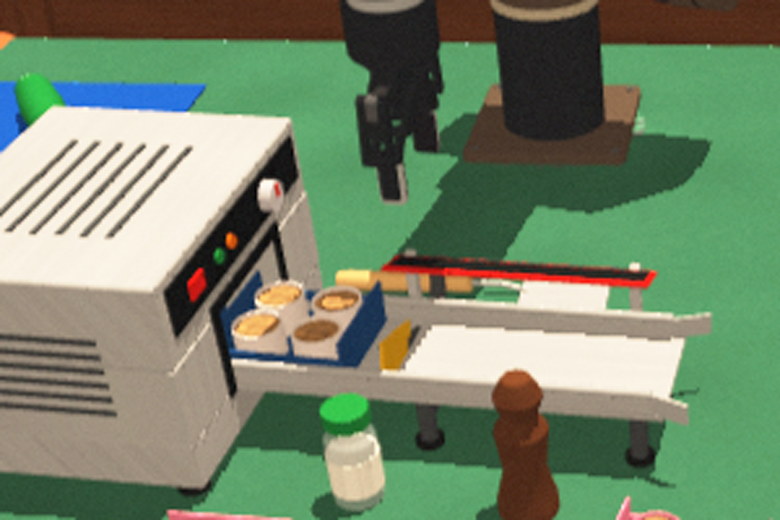

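View pics/w12.png

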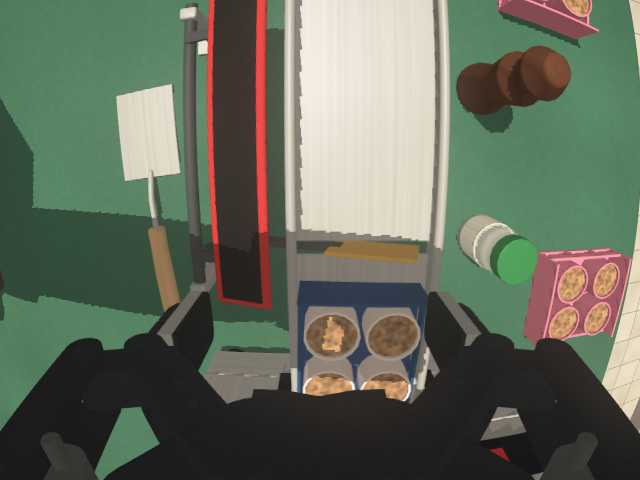

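The gate is up at about (372,251), the rack's back plate begins at row ≈283 with a clear gap, and nothing else has moved. One numeric check, then I hand in.

```bash
python3 - <<'E'
from h import *
c=read_camera("wrist")
th=np.radians(-4.5);R=np.array([[np.cos(th),-np.sin(th)],[np.sin(th),np.cos(th)]])
for p,z in(((299,283),.06),((423,285),.06),((268,307),.106)):
    q=onz(c,"wrist",[p],z)[0]*1e3;print(((q[:2]-[574,-52])@R).round(1))
sign_off()
E
```

```text
[-56.  -30.6]
[ 51.1 -33.5]
[-76.4 -31.2]
the job is handed in; nothing more can be done
```

The rack is loaded, and I handed the job in at about 9.6 s robot time. The job reports no verdict.

- **How it was done:** One fingertip pressed the red bar to its stop (about 12–15 N). With the bar held down, the other finger pushed the rack about 180 mm along the slide. I then backed off about 1–2 mm, raised the tool slowly so the gate came up behind the rack, and lifted away.
- **Gate and rack:** The last wrist picture puts the rack's back edge at slide y ≈ -31 to -33 mm, so past the gate. The gate is up, with a visible gap to the rack. It was below the floor in the pictures I took during the push.
- **Contact and surroundings:** The measured contact force is about zero. The bystanders in view look unmoved; I did not measure them, and the oil bottle, salt can, bowl and cup were not in the final views.
- **Disagreements and faults:**
  - My bar-length measurement read 246 mm against the given 250 mm.
  - In the final check the bar's inner corner read (-76, -31) mm where I expected about (-72, -35), so positions are good to about 4 mm.
  - The first move command was refused for missing keys, and nothing moved.

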